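# Locate a guitar neck blank on its jig and run down the clamp nut

## Task

Push the neck blank along its channel in the jig, towards the nut, until the dowels under it drop into their holes. Then push the clamp nut's bar round: backward (counter-clockwise seen from above) until you feel the nut drop onto its thread start, then forward (clockwise) all the way until it is down against its stop. Do not lift the blank or the nut off, and leave the other things on the bench undisturbed.

Things in the scene. Friction and masses are not known exactly. Their poses are not given: they have to be found in the camera images.
- jig: Fixed plywood plate 350 x 150 x 18 mm; origin at the centre of its underside, x along its length, y across. A channel open at both ends runs along x, centreline at y = +22 mm, between two rails 10 mm wide, 12 mm high, 53 mm apart. In its floor two blind holes 17 mm across, 12 mm deep, on the centreline at x = -35 and +115 mm. The nut's stud stands at x = 90, y = -36 mm.
- jig_home (a point): Where the blank's origin belongs: jig x = 40, y = 22 mm, on the plate's top (18 mm above the table).
- stud_axis (a point): On the axis of the fixed upright steel stud, at the plate's top. The stud ends 122 mm above the plate, 26 mm across there; the nut turns about it.
- neck: Wooden guitar neck blank 190 mm long along its x, 50 mm wide at both ends, at most 28 mm high, 0.28 kg; origin at the centre of its underside. Its thick heel (+x) leads, towards the nut. Two dowels 11 mm across stand 6 mm out below at x = -75 and +75 mm. It starts level on them in the channel, 35 to 85 mm short of home, x along the jig's x; it sinks 6 mm as they drop in.
- neck_tail (a point): Centre of the square rear end face of the blank's headstock (18 mm high, 50 mm wide), 95 mm behind its origin and 9 mm above its underside: push here, towards the blank's +x. Once the dowels are in, the blank no longer slides.
- nut: Loose steel nut on the stud, 0.45 kg; origin on its axis at its underside. Flange 100 mm across, 7 mm thick, hub 60 mm across, 70 mm high; a bar along its x, both ways. A = angle of its x from the jig's x, counter-clockwise from above, same every pi. Starts lying on the first thread, 66 mm above the jig's origin, A 0.25 to 1.5: forward (clockwise) it stops near A = 0, no lower.
- nut_bar (a point): On the nut's axis at the bar's centreline, 53 mm above its origin. The bar's two arms are 16 mm thick and reach 86 mm from the axis; push them sideways with a shut gripper pointing down. Turned backward the nut stays level, drops 11 mm at A about 2.1 and stops at A about 2.44. Then forward it sinks 7 mm more: home at A about 0, on a stop, origin 48 mm above the jig's. It stays as left.
- glue: Bystander, loose: tall round glue bottle, 64 mm across, 210 mm tall; origin at the centre of its underside. Leave it alone.
- spray: Bystander, loose: tall round metal can, 60 mm across, 190 mm tall; origin at the centre of its underside. Leave it alone.
- tape: Bystander, loose: roll of tape lying flat, 100 mm across, 45 mm tall; origin at the centre of its underside. Leave it alone.
- cup: Bystander, loose: steel cup 72 mm across and 100 mm tall, with three pencils standing up to about 180 mm; origin at the centre of its underside. Leave it alone.
- sander: Bystander, loose: cork sanding block 90 x 45 x 36 mm, lying on the jig plate's far rear corner, long side (its x) along the channel; origin at the centre of its underside. Leave it alone.
- driver: Bystander, loose: screwdriver 200 mm long lying on the table, along its x; origin at the centre of its underside. Leave it alone.
- offcut: Bystander, loose: wood offcut 160 x 60 x 40 mm lying on the table; origin at the centre of its underside. Leave it alone.
Not all that is in view belongs to the job. Leave any pink or turquoise look-alike of the neck alone.

How it is judged:
By the outcome, as a careful person would: the job done as asked, in the order asked, and still so for the second after the job is handed in, with the robot touching nothing.
It also fails if it takes over 64 s, if anything falls off the work surface, if the arm or the gripper's body presses on something with over 40 N, if the wrist force passes 120 N, or if a joint passes its speed limit or range.

## Robot

A 6-joint arm with a two-finger parallel gripper is mounted at the origin on the work surface. World frame = base frame: x ahead of the robot, y to its left, z up, the work surface at z = 0. Lengths are in m, angles in rad, forces in N, time in s.
With the tool pointing down it reaches from about 0.325 to 0.775 m from the base axis. Payload 5.5 kg.
Tool frame: the origin (TCP) lies between the finger pads; the fingertips stand 8 mm ahead of it and the grasp point (between the pads) lies 11 mm behind it (tcp_to_tips is the distance from the TCP to the fingertips, in m); z points along the fingers, y is the direction in which the jaws open and shut (so a half turn about z gives the same grasp; the last joint's range is limited). The gripper opens to 88 mm and grips with 3 to 60 N. Pads are 20 mm wide; open, the fingers measure 115 mm over their backs; the gripper's body (75 mm by 178 mm) begins 61 mm behind the grasp point.
Start: joints at [-1.213, 0.091, 1.231, -0, 1.82, -0.057], TCP at [0.242, -0.549, 0.231] pointing down, gripper open.
Joint ranges: [-2.87, 2.87], [-0.86, 2.18], [0.17, 2.46], [-1.51, 4.65], [0.06, 2.69], [-2.65, 2.65]. Speed limits (rad/s): [2.57, 2.57, 3.01, 3.14, 3.14, 3.14].

## Interface

Orientations are given as a unit quaternion [w, x, y, z].
In Python, from bench import * gives the robot as it stands. Calls block until the motion is done:
- move_to(position, orientation): joint-space move of the TCP to a pose.
- move_l(position, speed=0.15, orientation=None): straight line of the TCP; orientation=None keeps the orientation; speed is the mean speed in m/s.
- movej(angles): joint-space move.
- gripper_open() and close(): open the fingers fully, or close them until they stop; the grip force is fixed at half the most.
- hold(seconds).
- inverse_kinematics(position, orientation): joint angles nearest the present ones, or None.
- state(): the state.
- get_image(name): name is "side" or "top" or "wrist"; returns a dict with "frame" (420x560x3 uint8, blue, green, red), "depth" (420x560 float32, m along the optical axis (not along the pixel's ray), 0 where there is no reading), "camera_matrix" (3x3 intrinsics, pixels), "view" (4x4, takes a point from world to camera coordinates). Camera axes: x right, y up, looking along -z (the intrinsics and any distortion apply to the point x, -y, -z); pixel columns grow to the right and rows downward; lengths in m; the calibration is good to about 2 mm. A picture is of the moment at which its call begins.
A pose or a line that the arm cannot do raises IKError and nothing moves.
- job_done(): hands the job in, once; it reports no verdict.
The state is a dict: "time": time; "joint_pos": joint angles; "dq": joint speeds; "joint_torque": joint torques, N m; "ee_pos": TCP position; "ee_rot": TCP orientation; "ft_force": force on the tool from outside, world axes, zero at the start; "moment": the same for the moment, N m; "finger_gap": finger opening in m.
Only numpy, scipy, OpenCV 4.12 (cv2) and the standard library are available. Lean on these libraries where they do the work, as an engineer would, in place of code of your own. Each camera call takes 0.05 s, during which the arm holds its last target.

## Working session

There is one attempt and no reset: what is moved stays moved. The work goes in short steps, each a Python script; the robot and the scene stay as the last script left them, time stands still between calls to the robot, and variables do not carry over. Pictures are saved under pics/ and viewed, and the job is handed in when it is done.

```bash
ls; mkdir -p pics; python3 - <<'E'
from bench import *
import cv2,numpy as np
for n in("top","side","wrist"):
    d=get_image(n);cv2.imwrite(f"pics/{n}0.png",d["frame"]);np.savez(f"{n}0.npz",**{k:d[k] for k in d})
    print(n,d["camera_matrix"].tolist(),np.round(d["view"],3).tolist(),[k for k in d], (d["depth"]>0).mean())
print(state())
E
```

```text
pics
top [[381.56331926469034, 0.0, 281.569719577446], [0.0, 381.56331926469034, 210.0006055643192], [0.0, 0.0, 1.0]] [[0.017, -1.0, -0.011, 0.02], [0.994, 0.015, 0.111, -0.521], [-0.111, -0.013, 0.994, -1.04], [0.0, 0.0, 0.0, 1.0]] ['frame', 'depth', 'camera_matrix', 'view'] 0.9958205782312926
side [[454.2511985085271, 0.0, 280.1662554758658], [0.0, 454.2511985085271, 210.25359506886187], [0.0, 0.0, 1.0]] [[-0.921, -0.389, -0.018, 0.478], [0.295, -0.729, 0.618, -0.184], [-0.253, 0.564, 0.786, -1.174], [0.0, 0.0, 0.0, 1.0]] ['frame', 'depth', 'camera_matrix', 'view'] 0.9960374149659864
wrist [[340.7124889360894, 0.0, 274.8815349672141], [0.0, 340.7124889360894, 205.70080912285465], [0.0, 0.0, 1.0]] [[0.403, -0.915, -0.002, -0.599], [0.875, 0.386, -0.292, 0.035], [0.268, 0.116, 0.956, -0.391], [0.0, 0.0, 0.0, 1.0]] ['frame', 'depth', 'camera_matrix', 'view'] 0.9960671768707483
{'time': 0.15, 'joint_pos': array([-1.21269473e+00,  9.16736896e-02,  1.23159447e+00, -5.20162685e-06,
        1.81982634e+00, -5.67182499e-02]), 'dq': array([-3.22356933e-05, -1.44347555e-03, -3.20778255e-03,  1.18364065e-03,
       -4.49954320e-05,  3.56712855e-04]), 'joint_torque': array([ 1.36242488e-03, -4.47045422e+01, -4.06906664e+01,  6.99238339e-02,
        2.74531043e-02, -1.11925440e-04]), 'ee_pos': array([ 0.24172468, -0.54891308,  0.22978231]), 'ee_rot': array([-7.42035387e-04,  9.78567416e-01,  2.05925345e-01, -1.15222666e-04]), 'ft_force': array([-0.36247814, -0.2375214 , -0.81273498]), 'moment': array([-0.0500459 , -0.04027761, -0.05896492]), 'finger_gap': 0.08772039303283756}
```

View pics/top0.png

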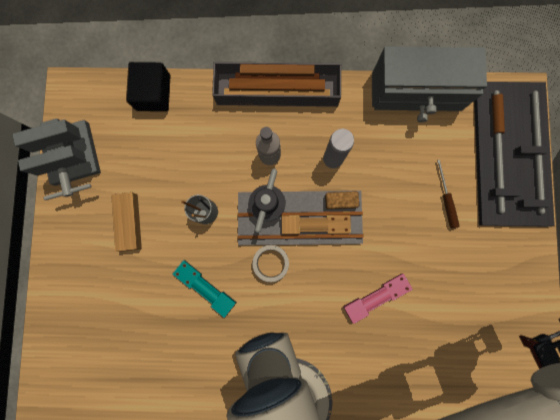

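View pics/side0.png

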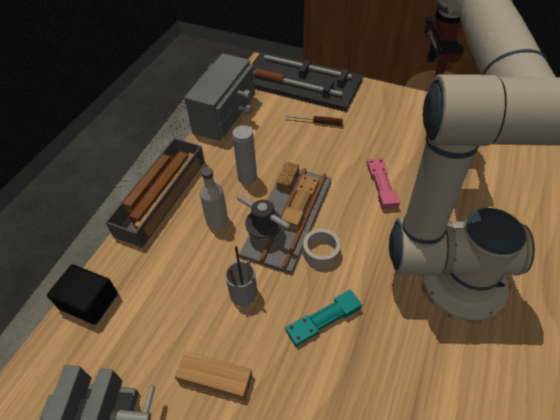

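```bash
cat > h.py <<'E'
import numpy as np,cv2
def load(n): return dict(np.load(n+".npz"))
def cloud(d):
    K=d["camera_matrix"];V=d["view"];Z=d["depth"];h,w=Z.shape
    u,v=np.meshgrid(np.arange(w),np.arange(h))
    X=(u-K[0,2])*Z/K[0,0];Y=(v-K[1,2])*Z/K[1,1]
    P=np.stack([X,-Y,-Z,np.ones_like(Z)],-1)@np.linalg.inv(V).T
    return P[...,:3]
def ray(d,u,v,z):
    K=d["camera_matrix"];T=np.linalg.inv(d["view"])
    r=T[:3,:3]@np.array([(u-K[0,2])/K[0,0],-(v-K[1,2])/K[1,1],-1]);o=T[:3,3]
    return o+r*(z-o[2])/r[2]
E
python3 - <<'E'
from h import *
for n,(a,b,c,e),s in(("top",(120,260,220,380),5),("side",(150,280,190,350),5)):
    d=load(n+"0");f=d["frame"][a:b,c:e];g=cv2.resize(f,None,fx=s,fy=s,interpolation=cv2.INTER_CUBIC)
    g=np.clip(g.astype(float)*1.5,0,255).astype(np.uint8)
    for k in range(0,g.shape[1],100):cv2.putText(g,str(c+k//s),(k,10),0,.35,(0,255,255))
    for k in range(0,g.shape[0],100):cv2.putText(g,str(a+k//s),(0,k+10),0,.35,(0,255,255))
    cv2.imwrite(f"pics/{n}crop.png",g)
E
```

```text
(no output)
```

View pics/topcrop.png

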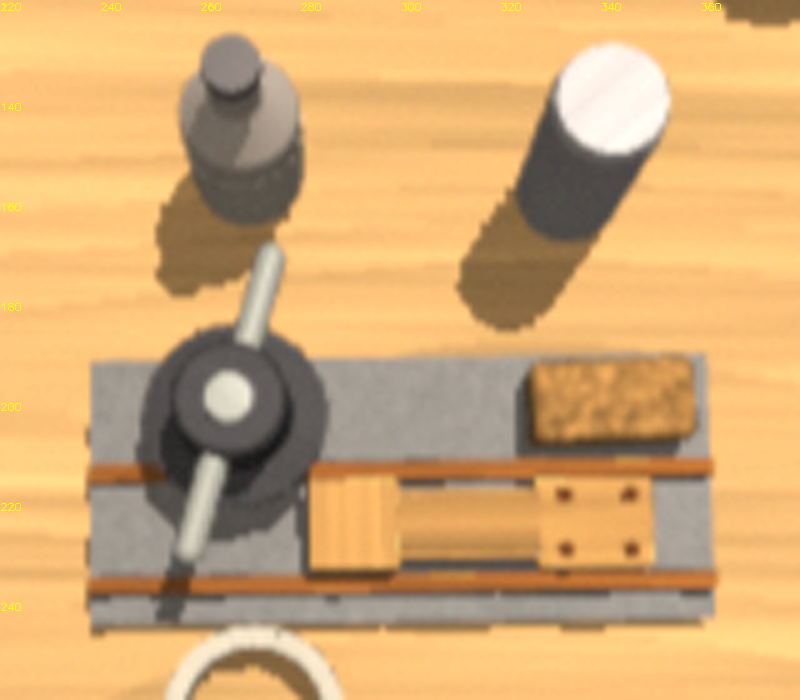

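View pics/sidecrop.png

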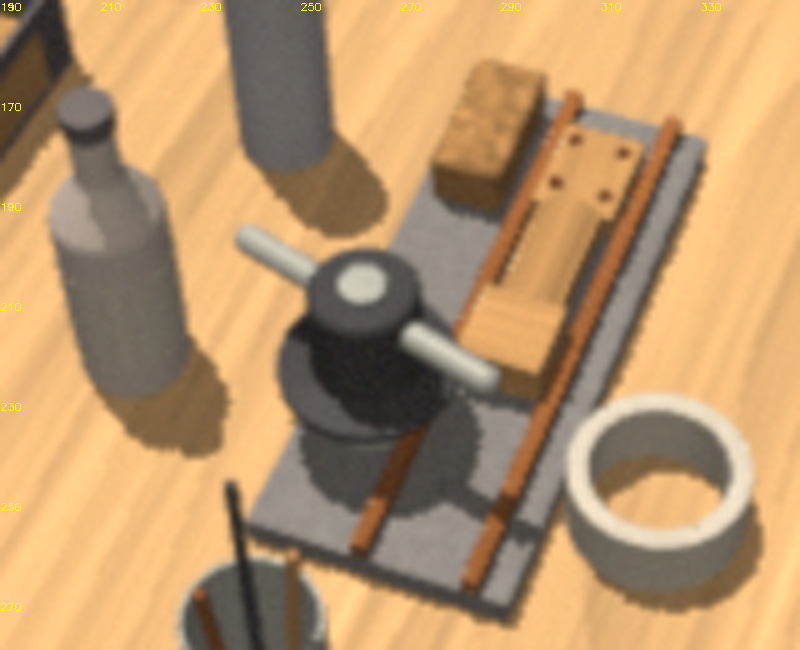

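```bash
python3 - <<'E'
from h import *
d=load("top0");C=cloud(d)
r=lambda u,v,z:np.round(ray(d,u,v,z)*1000,1)
for u,v in[(238,192),(361,190.5),(362.5,243.5),(238,245)]:print("corner",r(u,v,.018))
for u,v in[(238,214),(362,212.8),(238,236.6),(362.5,235)]:print("rail",r(u,v,.03))
for u,v in[(350.5,215),(350.5,233)]:print("tail",r(u,v,.042))
for u,v in[(282,215),(282,233.5)]:print("heel",r(u,v,.052))
print("tip",r(274,170,.119),r(257.5,231,.119),"stud",r(265.8,198.5,.14), "depth there",C[198,266],C[176,273],C[224,260],C[224,345],C[224,290])
for n,u,v,z in(("spray",342,140,.19),("gluecap",266,133,.21),("glue",269,152,.1),("tape",270.5,264,.045),("cup",200,209,.1)):print(n,r(u,v,z))
m=(C[...,2]>.08)&(C[...,2]<.25)&(C[...,0]>.25)&(abs(C[...,1])<.35)
k,l,s,c=cv2.connectedComponentsWithStats(m.astype(np.uint8))
for i in range(1,k):
    if s[i,4]>20:
        P=C[l==i];print(s[i],P.min(0).round(3),P.max(0).round(3))
E
```

```text
corner [571.5 153.8  18. ]
corner [ 581.  -195.8   18. ]
corner [ 431.1 -199.    18. ]
corner [421.2 149.4  18. ]
rail [507.4 150.4  30. ]
rail [ 516.1 -195.8   30. ]
rail [444.3 148.5  30. ]
rail [ 454.3 -196.8   30. ]
tail [ 508.3 -161.7   42. ]
tail [ 458.7 -161.6   42. ]
heel [504.3  27.   52. ]
heel [453.8  26.1  52. ]
tip [614.7  48.8 119. ] [455.8  87.9 119. ] stud [536.8  67.4 140. ] depth there [0.53805979 0.06688743 0.14015753] [0.59737772 0.05086207 0.12637184] [0.47316559 0.08136862 0.12755161] [ 0.48326245 -0.14678942  0.0405914 ] [0.4799709  0.00472319 0.05248804]
spray [ 675.5 -116.9  190. ]
gluecap [684.1  66.4 210. ]
glue [667.4  63.7 100. ]
tape [370.8  56.1  45. ]
cup [512.1 241.5 100. ]
[ 378   47   54   56 2803] [ 0.816 -0.35   0.08 ] [ 0.94  -0.23   0.156]
[256 127  25  33 608] [0.652 0.035 0.08 ] [0.711 0.099 0.214]
[326 129  28  34 690] [ 0.646 -0.145  0.081] [ 0.704 -0.087  0.195]
[254 169  24  64 734] [0.453 0.039 0.08 ] [0.617 0.098 0.144]
[181 195  32  28 215] [0.479 0.212 0.08 ] [0.55  0.284 0.162]
[198 198   9   9  31] [0.521 0.223 0.083] [0.53  0.231 0.18 ]
[191 214  11   4  27] [0.487 0.241 0.081] [0.498 0.247 0.171]
```

Candidates for the neck: the wooden blank in the jig channel (316,224), the pink look-alike (378,298) and the turquoise one (204,288). The wooden one matches the description. The crop shows its heel at column 282 facing the nut and its tail at column 351. The bar's tips are at (274,170) and (257,231), which gives A≈1.30. I'll push the neck first.

```bash
cat >> h.py <<'E'
Q=np.array([0,np.cos(np.pi/4),np.sin(np.pi/4),0]) # tool x->+y world, tool y->+x
Q2=np.array([0,np.cos(np.pi/4),-np.sin(np.pi/4),0])
E
python3 - <<'E'
from bench import *
from h import *
q=[inverse_kinematics([.4847,-.187,.2],k) for k in(Q,Q2)]
q2=[inverse_kinematics([.51,.13,.1],k) for k in(Q,Q2)]
print(q,q2)
cx=lambda y:.4803+(-.0229-y)*.027
use=Q if q[0] is not None and (q[1] is None or abs(q[0][5])<abs(q[1][5])) else Q2
close()
move_to([cx(-.187),-.187,.2],use); 
move_l([cx(-.187),-.187,.034],.12)
s=state();f0=s["ft_force"];print(s["time"],s["ee_pos"],s["ee_rot"],f0)
move_l([cx(-.1),-.1,.034],.05)
s=state();print(s["time"],s["ee_pos"],s["ft_force"]-f0)
for y in np.arange(-.098,-.078,.002):
    move_l([cx(y),y,.034],.03);s=state();f=s["ft_force"]-f0;print(y.round(4),s["ee_pos"].round(4),f.round(1))
    if abs(f[1])>14:break
d=get_image("top");cv2.imwrite("pics/t1.png",cv2.resize(d["frame"][150:260,220:380],None,fx=5,fy=5));np.savez("t1.npz",**d)
d=get_image("side");cv2.imwrite("pics/s1.png",cv2.resize(d["frame"][150:280,190:350],None,fx=5,fy=4.6))
print(state()["time"])
E
```

```text
[array([-4.33701887e-01, -1.29847676e-01,  1.50295181e+00, -4.44089210e-16,
        1.76848852e+00, -4.33701887e-01]), None] [array([ 1.84940939e-01, -9.39329170e-02,  1.64669633e+00, -4.44089210e-16,
        1.58882924e+00,  1.84940939e-01]), None]
4.6333 [ 0.48529874 -0.18725234  0.03497896] [7.89755003e-04 7.07113772e-01 7.07099284e-01 3.05669215e-04] [ 0.51337197  0.45462796 -0.31125732]
6.525 [ 0.48237476 -0.09998424  0.03397058] [-1.01386883 -1.53191512  0.81208659]
-0.098 [ 0.4823 -0.0979  0.034 ] [-0.  -2.6  0.4]
-0.096 [ 0.4823 -0.0958  0.034 ] [-0.6 -1.6 -0.3]
-0.094 [ 0.4822 -0.0937  0.034 ] [-0.8 -1.1  0.2]
-0.092 [ 0.4821 -0.0915  0.0339] [-0.5 -0.5 -0.4]
-0.09 [ 0.4821 -0.0897  0.034 ] [-0.5 -0.9  0. ]
-0.088 [ 0.482  -0.0879  0.034 ] [-0.7 -1.  -0.8]
-0.086 [ 0.482  -0.0859  0.034 ] [-0.4 -1.9  0.3]
-0.084 [ 0.482  -0.0851  0.0341] [-0.1 -6.  -0.6]
-0.082 [ 0.482  -0.0849  0.0343] [ -0.5 -12.2  -1.2]
-0.08 [ 0.482  -0.0847  0.0345] [ -0.7 -18.   -0.8]
9.125
```

View pics/s1.png

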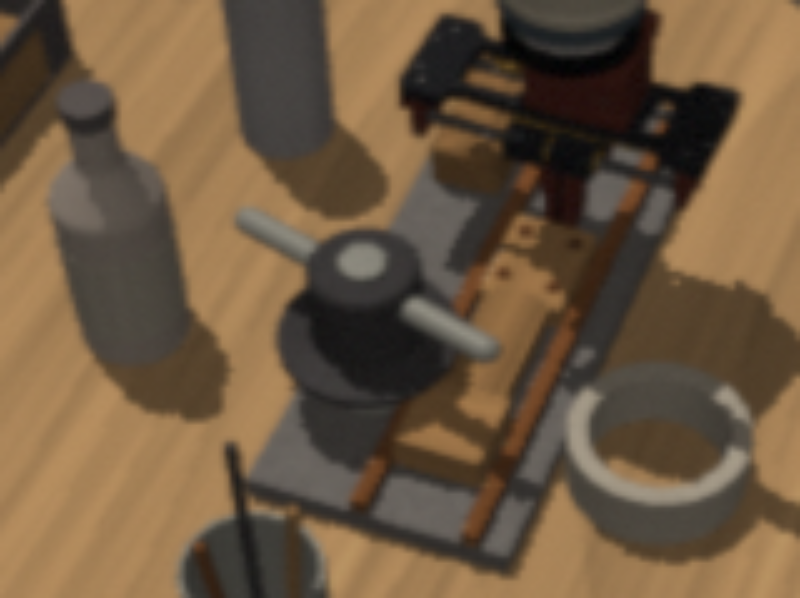

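```bash
python3 - <<'E'
from h import *
a=cloud(load("top0"));d=load("t1");b=cloud(d)
# heel/headstock top heights
for n,C in(("0",a),("1",b)):
    for nm,y0,y1 in(("heel0",-.01,.02),("mid",-.10,-.06),("tail0",-.155,-.12),("heel1",.06,.1),("tail1",-.065,-.045),("heelvis",.083,.105)):
        m=(C[...,1]>y0)&(C[...,1]<y1)&(C[...,0]>.468)&(C[...,0]<.495)&(C[...,2]<.09)
        print(n,nm,m.sum(),np.round(np.percentile(C[m][:,2],[10,50,90]),4) if m.any() else 0)
E
```

```text
0 heel0 110 [0.0505 0.0526 0.0548]
0 mid 136 [0.0473 0.0511 0.0541]
0 tail0 129 [0.0401 0.0425 0.0452]
0 heel1 86 [0.017  0.02   0.0752]
0 tail1 63 [0.0486 0.0511 0.0539]
0 heelvis 18 [0.0163 0.0184 0.0363]
1 heel0 108 [0.0407 0.0452 0.0479]
1 mid 0 0
1 tail0 0 0
1 heel1 85 [0.0443 0.0471 0.0758]
1 tail1 0 0
1 heelvis 26 [0.0434 0.0457 0.0503]
```

View pics/t1.png

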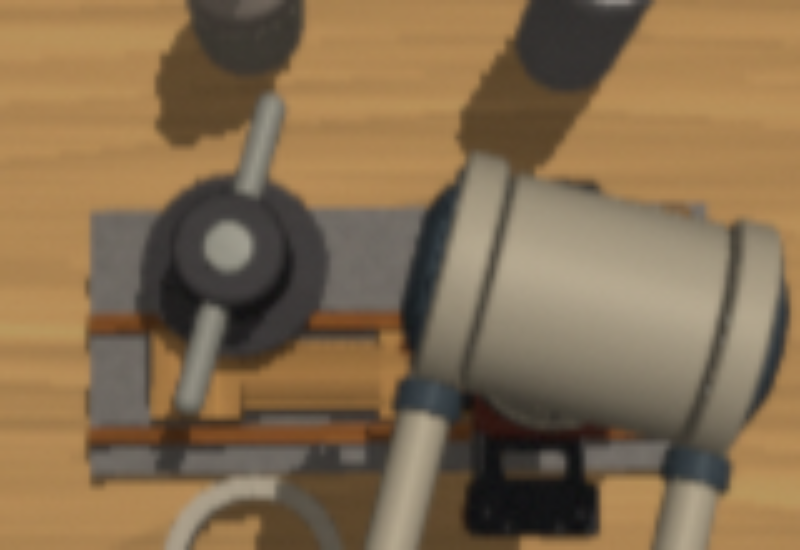

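```bash
cat >> h.py <<'E'
S=np.array([.536,.0678]); J=np.pi/2+.027
def tcp(A,sgn,gap,r=.068):
    th=A+J;u=np.array([np.cos(th),np.sin(th)]);t=sgn*np.array([-np.sin(th),np.cos(th)])
    n=.0135*abs(t[0])+.010*abs(t[1])
    return S+r*u-t*(.008+n+gap),t
E
python3 - <<'E'
from bench import *
from h import *
move_l([.4842,-.105,.034],.1);move_l([.4842,-.105,.2],.25)
p,t=tcp(1.30,1,.014)
move_to([p[0],p[1],.2],Q)
d=get_image("side");cv2.imwrite("pics/s2.png",cv2.resize(d["frame"][100:300,150:400],None,fx=3.2,fy=3))
d=get_image("top");C=cloud(d)
for y0,y1 in((-.155,-.12),(-.075,-.05),(-.04,-.02)):
    m=(C[...,1]>y0)&(C[...,1]<y1)&(C[...,0]>.468)&(C[...,0]<.495)&(C[...,2]<.09)
    print(m.sum(),np.round(np.percentile(C[m][:,2],[10,50,90]),4) if m.any() else 0)
cv2.imwrite("pics/t2.png",cv2.resize(d["frame"][150:260,220:380],None,fx=5,fy=5))
move_l([p[0],p[1],.105],.15)
s=state();print(s["time"],s["ee_pos"],s["ft_force"])
E
```

```text
110 [0.0166 0.0191 0.0215]
90 [0.0344 0.0371 0.0391]
73 [0.0337 0.0367 0.0388]
12.1167 [0.47898047 0.11801026 0.10603637] [-0.11476013 -0.67262922  1.46488497]
```

View pics/t2.png

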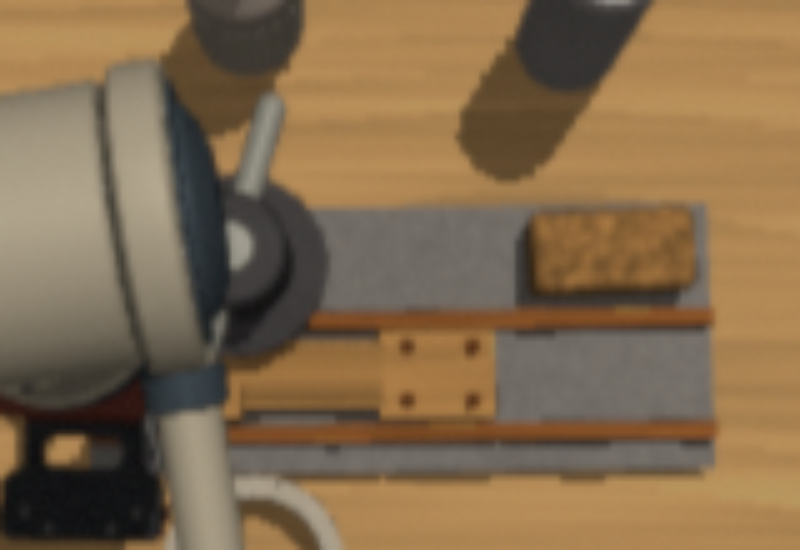

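View pics/s2.png

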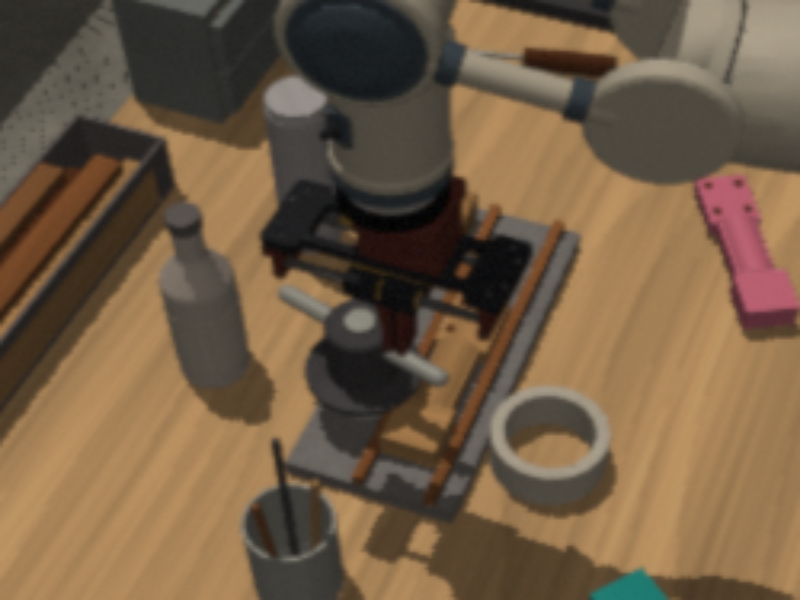

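The neck is home: the headstock top went from 42.5 to 36.7 mm and the heel from 52.5 to 46 mm. Next I'll turn the nut backward.

```bash
python3 - <<'E'
from bench import *
from h import *
f0=state()["ft_force"]
p,t=tcp(1.30,1,.001);move_l([*p,.105],.08)
for A in np.arange(1.36,2.62,.06):
    p,t=tcp(A,1,0);move_l([*p,.105],.05);s=state();f=s["ft_force"]-f0;ft=-f[:2]@t
    print(A.round(2),s["ee_pos"].round(4),f.round(1),ft.round(1))
    if ft>15:break
d=get_image("top");C=cloud(d);np.savez("t3.npz",**d);cv2.imwrite("pics/t3.png",cv2.resize(d["frame"][120:260,200:360],None,fx=5,fy=4.2))
d=get_image("side");cv2.imwrite("pics/s3.png",cv2.resize(d["frame"][100:300,150:400],None,fx=3.2,fy=3));np.savez("s3.npz",**d)
print(state()["time"])
E
```

```text
1.36 [0.4728 0.1    0.1051] [ 0.3  0.7 -1.2] 0.8
1.42 [0.4708 0.0954 0.1049] [-0.1  0.6 -1.4] 0.6
1.48 [0.4692 0.0907 0.105 ] [ 0.1  0.3 -2.3] 0.3
1.54 [0.468  0.0858 0.105 ] [ 0.4  0.8 -0.7] 0.8
1.6 [0.467  0.0825 0.105 ] [-0.   1.  -1.2] 1.0
1.66 [0.4661 0.0791 0.105 ] [ 0.8 -0.1 -1.4] -0.2
1.72 [0.4655 0.0756 0.105 ] [-0.4  1.3 -1.1] 1.3
1.78 [0.465  0.0719 0.105 ] [ 0.5  0.5 -1.6] 0.4
1.84 [0.4647 0.0683 0.105 ] [-0.3  1.  -1.5] 1.0
1.9 [0.4645 0.0646 0.105 ] [-0.8  1.2 -1.3] 1.4
1.96 [0.4647 0.0607 0.105 ] [ 0.3  0.3 -1.7] 0.1
2.02 [0.465  0.0569 0.105 ] [-0.2  1.7 -1. ] 1.6
2.08 [0.4655 0.053  0.105 ] [ 0.2  0.6 -0.8] 0.4
2.14 [0.4664 0.0491 0.105 ] [-0.2 -0.1 -0.9] 0.0
2.2 [0.4675 0.0452 0.1051] [ 0.1  1.4 -1.6] 1.1
2.26 [0.4687 0.0413 0.105 ] [ 0.6  0.5 -1.2] -0.0
2.32 [0.4703 0.0375 0.105 ] [ 0.3  0.6 -1.8] 0.3
2.38 [0.4722 0.0337 0.105 ] [ 0.3  0.7 -0.9] 0.3
2.44 [0.4742 0.0301 0.105 ] [-0.   1.6 -0.3] 1.0
2.5 [0.4765 0.0276 0.105 ] [-0.4  6.8 -0.9] 4.2
2.56 [0.4783 0.0258 0.105 ] [-4.8 13.7  1.6] 11.3
17.8
```

View pics/t3.png

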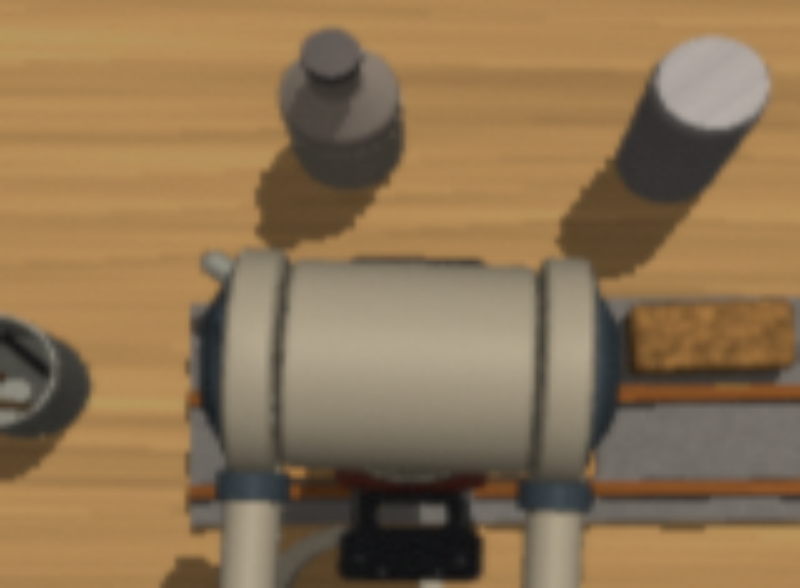

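View pics/s3.png

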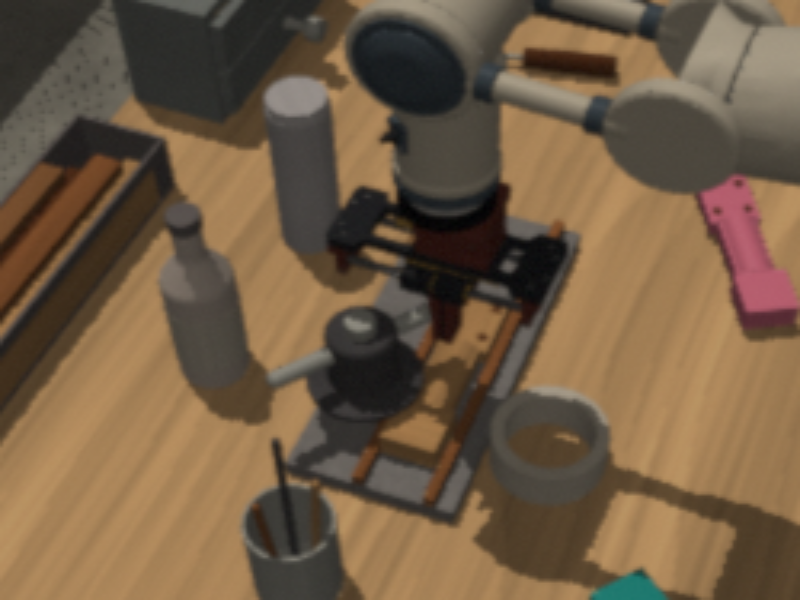

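The nut has dropped: the stud top now shows above the hub at (360,322) in the side crop. Turning back further met the stop near A≈2.45. Next I'll move to the other side of the bar and turn forward.

```bash
python3 - <<'E'
from bench import *
from h import *
d=load("s3");C=cloud(d);m=(np.hypot(C[...,0]-S[0],C[...,1]-S[1])<.027)&(np.hypot(C[...,0]-S[0],C[...,1]-S[1])>.015)&(C[...,2]>.1)&(C[...,2]<.15)
print("hub top",m.sum(),np.percentile(C[m][:,2],[25,50,75]).round(4))
p,t=tcp(2.44,1,.015);move_l([*p,.105],.1);move_l([*p,.2],.25)
p,t=tcp(2.44,-1,.015);move_to([*p,.2],Q)
d=get_image("side");cv2.imwrite("pics/s4.png",cv2.resize(d["frame"][100:300,150:400],None,fx=3.2,fy=3))
move_l([*p,.096],.15)
f0=state()["ft_force"];print(state()["time"])
p,t=tcp(2.44,-1,.001);move_l([*p,.096],.08)
for A in np.arange(2.38,.3,-.07):
    p,t=tcp(A,-1,0);move_l([*p,.096],.05);s=state();f=s["ft_force"]-f0;ft=-f[:2]@t
    if ft>6: print(A.round(2),s["ee_pos"].round(4),f.round(1),ft.round(1))
    if ft>20:break
print(A,ft,s["time"])
d=get_image("side");cv2.imwrite("pics/s5.png",cv2.resize(d["frame"][100:300,150:400],None,fx=3.2,fy=3))
E
```

```text
hub top 172 [0.1225 0.1236 0.1248]
20.025
0.35000000000000453 1.3116891773094825 28.0083
```

View pics/s5.png

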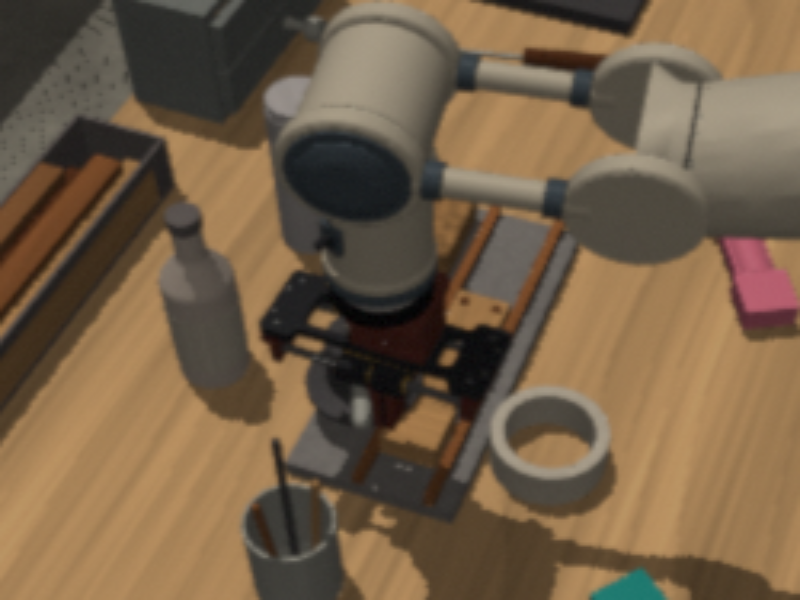

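```bash
python3 - <<'E'
from bench import *
from h import *
f0=state()["ft_force"]
for A in np.arange(.30,-.30,-.05):
    p,t=tcp(A,-1,0);move_l([*p,.096],.04);s=state();f=s["ft_force"]-f0;ft=-f[:2]@t
    print(A.round(2),s["ee_pos"].round(4),f.round(1),ft.round(1))
    if ft>18:break
hold(.3)
p,t=tcp(0,-1,.025);move_l([*p,.096],.1);move_l([*p,.2],.25);move_to([.45,-.2,.3],Q)
for n in("top","side"):
    d=get_image(n);np.savez(n+"6.npz",**d);cv2.imwrite(f"pics/{n}6.png",d["frame"])
print(state()["time"])
C=cloud(load("side6"));r=np.hypot(C[...,0]-S[0],C[...,1]-S[1]);m=(r<.027)&(r>.016)&(C[...,2]>.1)&(C[...,2]<.15)
print("hub top",np.percentile(C[m][:,2],[25,50,75]).round(4))
d=load("top6");f=d["frame"][120:260,180:380];cv2.imwrite("pics/t6c.png",cv2.resize(f,None,fx=4,fy=4))
E
```

```text
0.3 [0.4915 0.1246 0.096 ] [-0.1 -1.1  1.9] 0.5
0.25 [0.4947 0.1268 0.096 ] [ 0.4 -0.8  1.9] -0.1
0.2 [0.498  0.1289 0.096 ] [-0.5 -1.   1.2] 0.7
0.15 [0.5015 0.1308 0.096 ] [-0.4 -0.9  1.9] 0.5
0.1 [0.5051 0.1325 0.096 ] [ 1.3 -1.1  1.3] -1.1
0.05 [0.5088 0.1339 0.096 ] [-0.5 -0.8  1.1] 0.5
0.0 [0.5126 0.1352 0.096 ] [-0.7 -1.2  1.3] 0.7
-0.05 [0.5157 0.1361 0.0959] [-1.  -3.7  1.9] 1.0
-0.1 [0.5179 0.1364 0.0957] [-6.  -5.5  2.8] 5.6
-0.15 [0.5195 0.1366 0.0957] [-12.8  -7.9   7.5] 11.8
-0.2 [0.5208 0.1368 0.0956] [-20.3  -9.8  10.9] 18.3
33.6167
hub top [0.1152 0.1165 0.1176]
```

View pics/t6c.png

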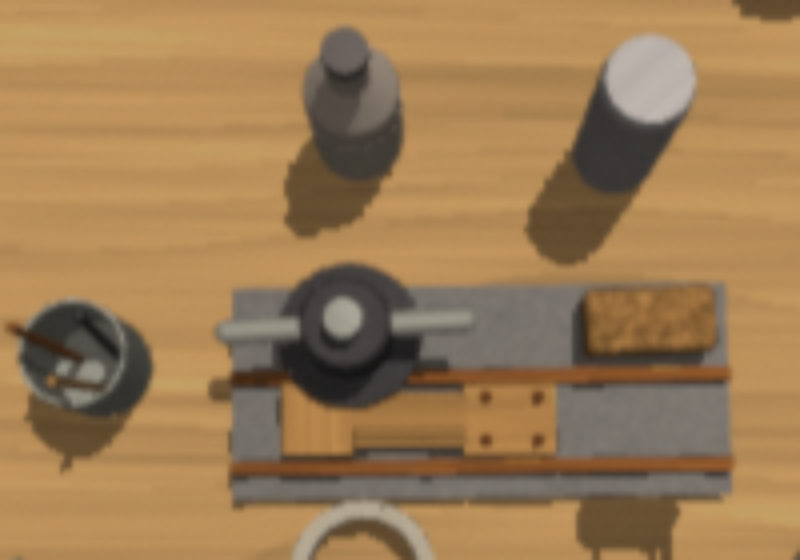

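View pics/side6.png

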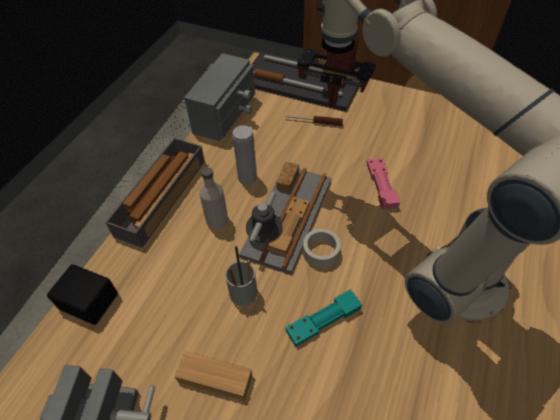

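```bash
python3 - <<'E'
from bench import *
from h import *
d=load("top6");a=ray(d,235,202.8,.101);b=ray(d,298,199.8,.101);v=a-b
print("A",np.arctan2(v[1],v[0])-J)
C0,C1=cloud(load("top0")),cloud(d)
for n,(x0,x1,y0,y1),z in(("spray",(.62,.74,-.17,-.06),.05),("glue",(.62,.74,.01,.12),.05),("tape",(.3,.43,-.01,.125),.03),("cup",(.44,.58,.19,.3),.07),("sander",(.52,.6,-.2,-.08),.04)):
    c=[]
    for C in(C0,C1):
        m=(C[...,0]>x0)&(C[...,0]<x1)&(C[...,1]>y0)&(C[...,1]<y1)&(C[...,2]>z)&(C[...,2]<.25);c.append(C[m].mean(0))
    print(n,((c[1]-c[0])*1000).round(1))
job_done();print(state()["time"])
E
```

```text
A 0.0361739293247485
spray [0.1 0.  0.6]
glue [0.1 0.  0. ]
tape [ 0.1 -0.1 -0.2]
cup [-0.1  0.3  0. ]
sander [-0.1  0.3  0.1]
the job is handed in; nothing more can be done
the job is handed in; nothing more can be done
```

The job is done and handed in. The last clock reading before handing in was about 34 s, and no check failed or disagreed.

- **Neck:** I pushed the blank by its tail until the dowels dropped in. The heel top went from 52.5 to 46 mm and the headstock top from 42.5 to 36.7 mm. After that it resisted 18 N of push without sliding.
- **Nut, backward:** I turned the bar counter-clockwise until it met the stop near A≈2.45. The forces gave no clear sign of the drop, but the pictures did: the hub top measured 123.6 mm, close to the 125 mm expected after it, and the stud stood out above the hub.
- **Nut, forward:** I turned the bar clockwise until the force against the stop reached 18 N. The hub top sank another 7.1 mm to 116.5 mm, and A measured about 0.04.
- **Other things on the bench:** The glue, spray, tape, cup and sander had moved no more than 0.6 mm, which is within measurement noise. The driver, offcut and both look-alikes I compared only by eye, and they looked unmoved. The arm was clear of everything when I handed in.

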